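# Find the empty charging bay by touch and load the spare pack

## Task

Put the spare battery pack into the one empty bay of the charging tray, upright and pushed fully home so that its top lies level with the others. All six bays look the same: press lightly on their grey faces to find out, since a full bay is solid and the empty bay's spring shutter gives. Leave the tape, the jar and the screwdriver where they are.

Things in the scene. Friction and masses are not known exactly. Their poses are not given: they have to be found in the camera images.
- tray: Fixed grey charging tray, 210 (its x) x 190 (its y) x 75 mm high, on the bench; origin at the centre of its underside, z up. Six bays, 2 along x by 3 along y, each 90 mm long (tray x) by 50 mm wide (tray y), divided by 10 mm walls; bay floor 13 mm above the bench, rim 75 mm. In every bay a like grey face lies 2 mm below the rim: the top of a pack in five, a spring shutter in one (it varies).
- pack: Spare battery pack: upright grey block 87 (its x) x 47 (its y) x 60 mm high, about 0.4 kg, origin at the centre of its underside, z up; its lowest 6 mm is 3 mm smaller all round. Fits a bay lengthwise, either way round, 1.5 mm play each side. Its weight alone sinks the shutter once it is started squarely in the empty bay; home, it stands on the bay floor, top 2 mm below the rim.
- tape: Bystander: roll of tape, flat ring 110 mm across, 25 mm high, lying on the bench; origin at the centre of its underside.
- jar: Bystander: glass jar 72 mm across, 85 mm high, standing; origin at the centre of its underside.
- driver: Bystander: screwdriver 190 mm long lying on the bench along its x.
- bay1 (a point): Centre of the mouth of a bay, at rim height (75 mm above the bench); tray frame x -50, y -60 mm. Axes as the tray's. Holds either a home pack (solid under a press) or, if empty, a shutter plate 87 x 47 x 6 mm on a weak spring: lightly damped: it gives at about 1 N, 1.6 N at full depth, sinks straight down 60 mm, comes up again when let go.
- bay2 (a point): Centre of the mouth of a bay, at rim height (75 mm above the bench); tray frame x -50, y +0 mm. Axes as the tray's. Pack or shutter, as for bay1.
- bay3 (a point): Centre of the mouth of a bay, at rim height (75 mm above the bench); tray frame x -50, y +60 mm. Axes as the tray's. Pack or shutter, as for bay1.
- bay4 (a point): Centre of the mouth of a bay, at rim height (75 mm above the bench); tray frame x +50, y -60 mm. Axes as the tray's. Pack or shutter, as for bay1.
- bay5 (a point): Centre of the mouth of a bay, at rim height (75 mm above the bench); tray frame x +50, y +0 mm. Axes as the tray's. Pack or shutter, as for bay1.
- bay6 (a point): Centre of the mouth of a bay, at rim height (75 mm above the bench); tray frame x +50, y +60 mm. Axes as the tray's. Pack or shutter, as for bay1.
Things that resemble listed ones, but are neither listed nor needed, are in the scene too. Leave any green or red look-alike of the pack alone.

How it is judged:
By the outcome, as a careful person would: the job done as asked, in the order asked, and still so for the second after the job is handed in, with the robot touching nothing.
It also fails if it takes over 69 s, if anything falls off the work surface, if the arm or the gripper's body presses on something with over 40 N, if the wrist force passes 120 N, or if a joint passes its speed limit or range.

## Robot

A 6-joint arm with a two-finger parallel gripper is mounted at the origin on the work surface. World frame = base frame: x ahead of the robot, y to its left, z up, the work surface at z = 0. Lengths are in m, angles in rad, forces in N, time in s.
With the tool pointing down it reaches from about 0.25 to 0.775 m from the base axis. Payload 4 kg.
Tool frame: the origin (TCP) lies on the centre line of the jaws, within the pads' length; the fingertips stand 8 mm ahead of it and the grasp point (between the pads) lies 11 mm behind it; z points along the fingers, y is the direction in which the jaws open and shut (so a half turn about z gives the same grasp; the last joint's range is limited). The gripper opens to 94 mm and grips with 3 to 60 N. Pads are 16 mm wide; open, the fingers measure 119 mm over their backs; the gripper's body (75 mm by 177 mm) begins 78 mm behind the grasp point.
Start: joints at [1.071, 0.087, 1.371, -0, 1.684, -0.103], TCP at [0.213, 0.507, 0.214] pointing down, gripper open.
Joint ranges: [-3.1, 3.1], [-0.76, 2.03], [0.27, 2.55], [-1.08, 4.22], [0.17, 2.65], [-2.57, 2.57]. Speed limits (rad/s): [2.79, 2.79, 3.14, 3.14, 3.14, 3.14].

## Interface

Orientations are given as [roll, pitch, yaw] about the fixed x, y, z axes, in that order (R = Rz(yaw) Ry(pitch) Rx(roll)).
In Python, from bench import * gives the robot as it stands.
- The arm moves only by the tool step_arm, never from a script. Its argument "steps" is a list of rows, each an object of numbers: "jaw": the opening, from 0 (shut) to 1 (fully open); "tx", "ty", "tz": the shift along the tool's x, y, z in m; "ax", "ay", "az": the turn, a rotation vector about the tool's x, y, z in rad. In form: [{"jaw": .., "tx": .., "ty": .., "tz": .., "ax": .., "ay": .., "az": ..}, ...]. A call has 1 to 8 rows; each row is the pose to reach, as a shift and turn from the pose measured when the call began, along the tool's axes at that moment; what a row does not reach only later rows make up. A row lasts 1/10 s, in which the tool goes at most 50 mm and 8.59 degrees, less where a joint would pass 70% of its speed; a pose out of reach is approached as far as the arm can. A call with a gripper value outside its range is refused whole. The fingers move at their own pace and stop on an object; the grip force is fixed at half the most. Time passes only in rows, so rows that repeat a pose let the fingers close. It gives the time, the measured TCP pose, the force and the opening at its end, in the units of the state.
- get_obs(): the state, without advancing time (a new reading comes with each control period).
- snapshot(name): name is "scene" or "top" or "wrist"; returns (picture, depth): 400x640x3 uint8, red, green, blue; 400x640 float32, m along the optical axis (not along the pixel's ray), 0 where there is no reading.
- camera_model(name): a dict with "intrinsics" (3x3 intrinsics, pixels), "origin" and "orientation" of the camera in the world. Camera axes: x right, y down, z forward; pixel columns grow to the right and rows downward; lengths in m; the calibration is good to about 2 mm. A picture is of the moment at which its call begins: read the wrist's pose just before it. camera_model takes no time and is no camera call; for the wrist camera it gives the pose at the moment of the call.
- close_job(): hands the job in, once; it reports no verdict.
Trained networks look in the newest picture that a camera, given by its name, has taken for a name from the list of things; names that differ only in an ending like _2 or _b are one class to them, and where a whole thing is asked for, a point or a joint stands for the part that bears it (a point fixed in the world has none). Each returns a list of dicts, best first, with "confidence" (0 to 1); they miss things now and then, are a little off and sometimes report something else, mostly with a low value. They report only what shows in the picture. A call takes as long as a camera call. They do not tell look-alikes from the thing itself.
- silhouettes(camera, query): "pixels" (400x640 bool, what is visible of it) and "rect" ([left, top, right, bottom] in pixels, round what is visible of it).
The state is a dict: "time": time; "joint_positions": joint angles; "qvel": joint speeds; "joint_torque": joint torques, N m; "tool_pos": TCP position; "ee_rot": TCP orientation; "wrist_force": force on the tool from outside, world axes, zero at the start; "wrist_torque": the same for the moment, N m; "width": finger opening in m.
Only numpy, scipy, OpenCV 4.12 (cv2) and the standard library are available. Lean on these libraries where they do the work, as an engineer would, in place of code of your own. Each camera call takes 0.05 s, during which the arm holds its last target. There are 200 camera calls.

## Working session

There is one attempt and no reset: what is moved stays moved. The work goes in short steps, Python scripts to look and compute and a tool call to move; the robot and the scene stay as the last step left them, time stands still between calls to the robot, and variables do not carry over. Pictures are saved under pics/ and viewed, about 8 in all and at most 12, crops included, and the job is handed in when it is done.

Besides the shell and the picture viewer there is one more tool, called after "Call:" by a JSON object that holds its "fn" and its "kwargs". step_arm: Moves the arm, as the interface text tells. Its arguments: {"type":"object","properties":{"steps":{"type":"array"}},"required":["steps"]}

```bash
mkdir -p pics; ls
python3 - <<'E'
from bench import *
import cv2,numpy as np
for n in ("top","scene"):
    p,d=snapshot(n); cv2.imwrite(f"pics/{n}0.png",p[...,::-1]); np.save(f"{n}d.npy",d)
    c=camera_model(n); print(n,np.round(c["intrinsics"],1).tolist(),np.round(c["origin"],3),np.round(c["orientation"],3).tolist())
    for q in ("tray","pack"):
        for s in silhouettes(n,q)[:4]: print(q,round(s["confidence"],2),s["rect"],s["pixels"].sum())
print(get_obs())
E
```

```text
pics
top [[383.3, 0.0, 312.4], [0.0, 383.3, 203.8], [0.0, 0.0, 1.0]] [ 0.407 -0.073  1.186] [-3.008, 0.02, -1.56]
tray 0.77 [201.7, 165.8, 288.5, 251.5] 2045
pack 0.83 [364.4, 203.0, 393.3, 236.8] 568
pack 0.83 [350.5, 251.3, 379.8, 284.7] 553
pack 0.68 [387.3, 171.5, 419.6, 193.1] 578
pack 0.65 [317.4, 224.2, 345.3, 250.4] 477
scene [[388.8, 0.0, 317.9], [0.0, 388.8, 207.4], [0.0, 0.0, 1.0]] [1.243 0.308 0.977] [-2.424, -0.007, 2.054]
tray 0.89 [343.9, 202.6, 412.6, 286.6] 2218
pack 0.96 [267.3, 175.0, 283.9, 206.1] 478
pack 0.79 [215.9, 194.7, 246.8, 218.7] 645
pack 0.74 [299.8, 182.0, 329.3, 205.2] 552
pack 0.56 [291.3, 154.7, 311.4, 182.9] 457
{'time': 0.3, 'joint_positions': array([ 1.07088188e+00,  8.74658012e-02,  1.37119958e+00,  3.35931982e-05,
        1.68357298e+00, -1.03113152e-01]), 'qvel': array([ 2.55337994e-03, -1.48904855e-03, -2.54445432e-03,  2.22670520e-03,
        5.08507330e-05, -1.78211734e-03]), 'joint_torque': array([-4.89654576e-04, -3.39592016e+01, -3.02076852e+01,  7.17913080e-02,
        2.78470747e-02, -6.95657923e-05]), 'tool_pos': array([0.21248762, 0.50713538, 0.21310677]), 'ee_rot': array([-3.14095382e+00, -9.96670848e-05,  2.74479509e+00]), 'wrist_force': array([-0.25556225, -0.9384499 ,  0.41976079]), 'wrist_torque': array([ 0.05534644,  0.00034084, -0.02824515]), 'width': 0.09387931341923203}
```

View pics/top0.png

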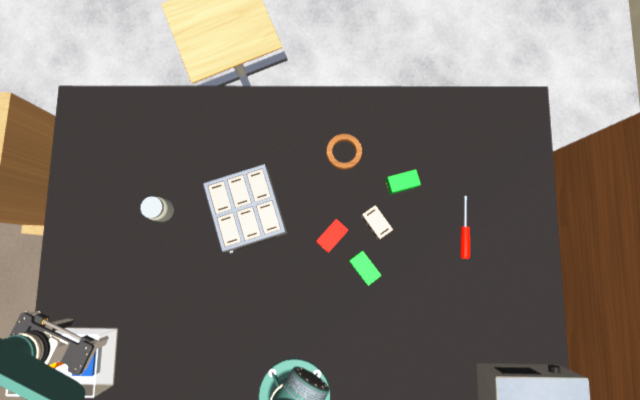

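View pics/scene0.png

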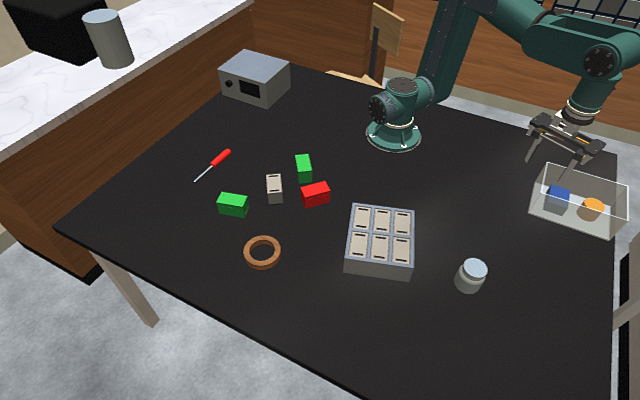

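The top view has one grey pack at (378,222). Its look-alikes are green at (404,181) and (366,268), and red at (332,236). The tray is at (245,208), the jar at (157,208), the tape at (344,151) and the driver at (465,230). I choose the grey one. Next I measure it and the tray.

```bash
cat > h.py <<'E'
from bench import *
import cv2,numpy as np
from scipy.spatial.transform import Rotation as R
def world(d,c):
    K=np.array(c["intrinsics"]);v,u=np.mgrid[:400,:640]
    P=np.stack([(u-K[0,2])/K[0,0]*d,(v-K[1,2])/K[1,1]*d,d],-1)
    W=P@R.from_euler('xyz',c["orientation"]).as_matrix().T+c["origin"]
    W[d==0]=np.nan; return W
def rect(pts,scale=20000):
    (c,s,a)=cv2.minAreaRect((pts[:,:2]*1000).astype(np.float32))
    if s[0]<s[1]: s=s[::-1];a+=90
    return np.round(c,1),np.round(s,1),(a+90)%180-90
def move(x,y,z,yaw):
    "shift+turn in tool axes to a downward pose; yaw of tool x"
    o=get_obs();T=R.from_euler('xyz',o["ee_rot"]);t=T.inv().apply(np.array([x,y,z])-o["tool_pos"])
    best=min((( T.inv()*R.from_euler('xyz',[np.pi,0,yaw+k*np.pi])).as_rotvec() for k in(0,1)),key=np.linalg.norm)
    print("t",np.round(t,4),"a",np.round(best,4),"q6",np.round(o["joint_positions"],2))
E
python3 - <<'E'
from h import *
for n in ("top","scene"):
    c=camera_model(n);W=world(np.load(n+"d.npy"),c);im=cv2.imread(f"pics/{n}0.png")
    m=(W[...,0]>.2)&(W[...,0]<.75)&(abs(W[...,1])<.45)
    print(n,"bench z",np.nanmedian(W[m&(W[...,2]<.02)][:,2]))
    hi=(m&(W[...,2]>.045)&(W[...,2]<.1)).astype(np.uint8)
    k,l,s,ce=cv2.connectedComponentsWithStats(hi)
    for i in range(1,k):
        if s[i,4]>80:
            p=W[l==i]; print(ce[i].round(),s[i,4],im[l==i].mean(0).round(),rect(p),"z",np.round(np.percentile(p[:,2],[10,50,90]),4))
p=cv2.imread("pics/top0.png")[150:290,190:440];cv2.imwrite("pics/crop.png",cv2.resize(p,None,fx=3,fy=3,interpolation=2))
move(.4,-.2,.3,0)
E
```

```text
top bench z -0.0001371466582621439
[244. 207.] 4673 [221. 224. 225.] (array([546.6, 153. ]), array([211.9, 191.4]), 18.175678253173828) z [0.0696 0.0732 0.0764]
[403. 181.] 487 [122. 248.  89.] (array([ 631.2, -320.5]), array([88. , 47.6]), -74.6085033416748) z [0.0568 0.0603 0.0626]
[155. 208.] 516 [218. 220. 216.] (array([541.6, 417.8]), array([66.1, 63. ]), 7.7941389083862305) z [0.0565 0.0831 0.0868]
[377. 222.] 496 [224. 235. 241.] (array([ 507.8, -240.5]), array([86.8, 47.9]), 35.261329650878906) z [0.0566 0.06   0.0627]
[332. 235.] 479 [ 70.  87. 255.] (array([ 466.4, -107.7]), array([86.6, 46.9]), -40.84281921386719) z [0.0575 0.0602 0.0629]
[365. 267.] 508 [140. 253. 110.] (array([ 373.9, -203.6]), array([87.1, 47. ]), 37.51066589355469) z [0.057  0.0599 0.0626]
scene bench z 0.0006462512096947481
[303. 164.] 282 [ 85. 191.  65.] (array([ 372.8, -202.4]), array([94.4, 47.7]), 37.07912063598633) z [0.052 0.06  0.063]
[273. 185.] 314 [148. 161. 168.] (array([ 506.3, -238.8]), array([94.2, 46.7]), 34.9494743347168) z [0.0541 0.0598 0.0625]
[314. 190.] 371 [ 42.  47. 216.] (array([ 466.2, -105.9]), array([88.6, 51.8]), -40.057281494140625) z [0.0511 0.0598 0.0627]
[231. 200.] 403 [ 83. 185.  63.] (array([ 630.4, -319.1]), array([89.5, 52. ]), -74.77428436279297) z [0.0509 0.0601 0.0628]
[380. 238.] 4159 [152. 156. 157.] (array([544. , 153.6]), array([217., 190.]), 18.159788131713867) z [0.0692 0.074  0.0768]
[472. 272.] 609 [164. 160. 149.] (array([544.2, 418.9]), array([68.2, 62. ]), 0.24306076765060425) z [0.0551 0.0839 0.087 ]
t [-0.4462 -0.5798 -0.0866] a [-6.000e-04 -2.000e-04 -3.968e-01] q6 [ 1.07  0.09  1.37  0.    1.68 -0.1 ]
```

View pics/crop.png

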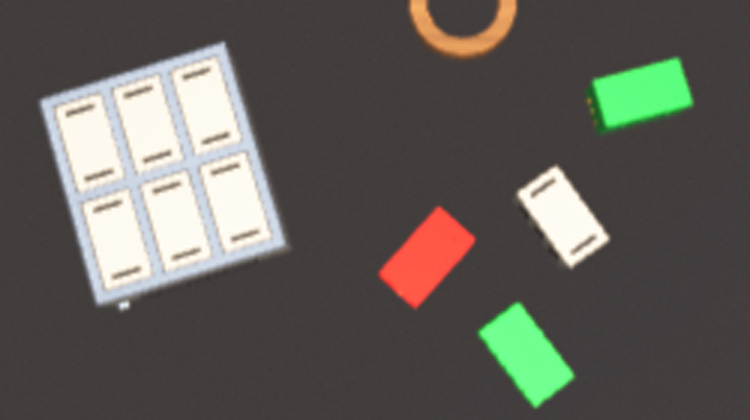

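The crop shows the grey pack (two dark marks, about (378,222) in the full picture) standing apart from the red and green blocks. Top and scene views agree on both: pack at (507,-240) mm, yaw 35°; tray at (546,153) mm, yaw 18.2°. I go above the tray with the jaws shut.

Run:
```python
from h import *
move(.546,.153,.30,np.radians(18.2))
```

```text
t [-0.4445 -0.1978 -0.0868] a [-6.000e-04 -3.000e-04 -7.144e-01] q6 [ 1.07  0.09  1.37  0.    1.68 -0.1 ]
```

Call:
{"fn": "step_arm", "kwargs": {"steps": [{"jaw":0,"tz":-0.05},{"jaw":0,"tx":-0.4445,"ty":-0.198,"tz":-0.087,"az":-0.714},{"jaw":0,"tx":-0.4445,"ty":-0.198,"tz":-0.087,"az":-0.714},{"jaw":0,"tx":-0.4445,"ty":-0.198,"tz":-0.087,"az":-0.714},{"jaw":0,"tx":-0.4445,"ty":-0.198,"tz":-0.087,"az":-0.714},{"jaw":0,"tx":-0.4445,"ty":-0.198,"tz":-0.087,"az":-0.714},{"jaw":0,"tx":-0.4445,"ty":-0.198,"tz":-0.087,"az":-0.714},{"jaw":0,"tx":-0.4445,"ty":-0.198,"tz":-0.087,"az":-0.714}]}}

```text
invalid input
```

Run:
```python
from h import *
move(.546,.153,.30,np.radians(18.2))
```

```text
t [-0.4445 -0.1978 -0.0868] a [-6.000e-04 -3.000e-04 -7.144e-01] q6 [ 1.07  0.09  1.37  0.    1.68 -0.1 ]
```

Call:
{"fn": "step_arm", "kwargs": {"steps": [{"jaw":0,"tx":-0.0445,"ty":-0.02,"tz":-0.05,"ax":0,"ay":0,"az":-0.1},{"jaw":0,"tx":-0.4445,"ty":-0.198,"tz":-0.087,"ax":0,"ay":0,"az":-0.714},{"jaw":0,"tx":-0.4445,"ty":-0.198,"tz":-0.087,"ax":0,"ay":0,"az":-0.714},{"jaw":0,"tx":-0.4445,"ty":-0.198,"tz":-0.087,"ax":0,"ay":0,"az":-0.714},{"jaw":0,"tx":-0.4445,"ty":-0.198,"tz":-0.087,"ax":0,"ay":0,"az":-0.714},{"jaw":0,"tx":-0.4445,"ty":-0.198,"tz":-0.087,"ax":0,"ay":0,"az":-0.714},{"jaw":0,"tx":-0.4445,"ty":-0.198,"tz":-0.087,"ax":0,"ay":0,"az":-0.714},{"jaw":0,"tx":-0.4445,"ty":-0.198,"tz":-0.087,"ax":0,"ay":0,"az":-0.714}]}}

```text
time: 1.1
tool_pos: [0.4615, 0.2424, 0.2864]
ee_rot: [-3.141, 0.0, -2.824]
wrist_force: [0.6, 0.5, 0.3]
width: 0.0332
```

Run:
```python
from h import *
move(.546,.153,.30,np.radians(18.2))
```

```text
t [-0.0523 -0.1113 -0.0135] a [-0.0003  0.     -0.0003] q6 [ 0.38  0.02  1.3  -0.    1.82 -1.51]
```

Call:
{"fn": "step_arm", "kwargs": {"steps": [{"jaw":0,"tx":-0.052,"ty":-0.111,"tz":-0.0135,"ax":0,"ay":0,"az":0},{"jaw":0,"tx":-0.052,"ty":-0.111,"tz":-0.0135,"ax":0,"ay":0,"az":0},{"jaw":0,"tx":-0.052,"ty":-0.111,"tz":-0.0135,"ax":0,"ay":0,"az":0},{"jaw":0,"tx":-0.052,"ty":-0.111,"tz":-0.0135,"ax":0,"ay":0,"az":0},{"jaw":0,"tx":-0.052,"ty":-0.111,"tz":-0.0135,"ax":0,"ay":0,"az":0},{"jaw":0,"tx":-0.052,"ty":-0.111,"tz":-0.0135,"ax":0,"ay":0,"az":0}]}}

```text
time: 1.7
tool_pos: [0.5448, 0.1542, 0.3]
ee_rot: [3.141, -0.0, -2.823]
wrist_force: [-1.5, 0.1, -0.4]
width: 0.0004
```

Run:
```python
from h import *
c=camera_model("wrist");p,d=snapshot("wrist");cv2.imwrite("pics/w1.png",p[...,::-1])
o=get_obs();print(o["tool_pos"],o["wrist_force"],o["width"])
W=world(d,c)
m=((W[...,2]>.065)&(W[...,2]<.085)).astype(np.uint8)
k,l,s,ce=cv2.connectedComponentsWithStats(m)
i=1+s[1:,4].argmax();P=W[l==i];print(s[i],rect(P),np.percentile(P[:,2],[5,50,95]))
for sil in silhouettes("wrist","tray")[:2]:
    q=sil["pixels"]&(m>0);print(sil["confidence"],sil["rect"],rect(W[q]))
```

```text
[0.54473151 0.15435378 0.3001043 ] [0.11012871 0.28482126 0.21384358] 0.00055225946511031
[  240    91   159   162 22564] (array([545.2, 152.7]), array([209.4, 190.5]), 18.20808219909668) [0.07131243 0.07327786 0.07557413]
0.72 [240.8, 91.0, 399.2, 253.1] (array([545.2, 152.7]), array([209.4, 190.5]), 18.20808219909668)
```

View pics/w1.png

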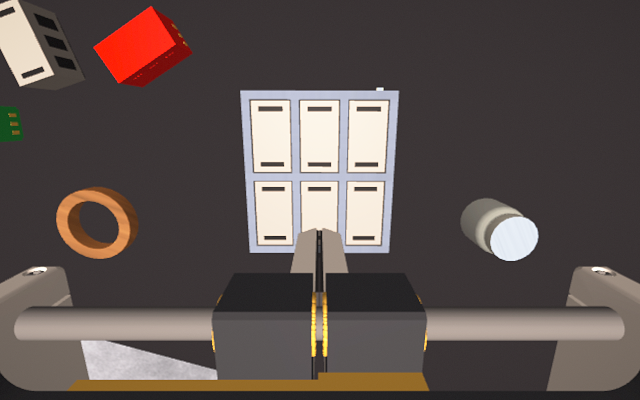

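The wrist view shows the tray at (320,172), squarely aligned, and the depth rectangle gives (545,153) mm and 18.2°. Tool x is −tray x and tool y is +tray y. I press bay5 first.

Call:
{"fn": "step_arm", "kwargs": {"steps": [{"jaw":0,"tx":-0.05,"ty":-0.0015,"tz":0.05,"ax":0,"ay":0,"az":0},{"jaw":0,"tx":-0.05,"ty":-0.0015,"tz":0.1,"ax":0,"ay":0,"az":0},{"jaw":0,"tx":-0.05,"ty":-0.0015,"tz":0.15,"ax":0,"ay":0,"az":0},{"jaw":0,"tx":-0.05,"ty":-0.0015,"tz":0.19,"ax":0,"ay":0,"az":0},{"jaw":0,"tx":-0.05,"ty":-0.0015,"tz":0.21,"ax":0,"ay":0,"az":0},{"jaw":0,"tx":-0.05,"ty":-0.0015,"tz":0.217,"ax":0,"ay":0,"az":0},{"jaw":0,"tx":-0.05,"ty":-0.0015,"tz":0.221,"ax":0,"ay":0,"az":0},{"jaw":0,"tx":-0.05,"ty":-0.0015,"tz":0.221,"ax":0,"ay":0,"az":0}]}}

```text
time: 2.6
tool_pos: [0.5934, 0.1695, 0.0812]
ee_rot: [-3.141, 0.003, -2.821]
wrist_force: [-1.2, 0.5, 1.0]
width: 0.0006
```

Call:
{"fn": "step_arm", "kwargs": {"steps": [{"jaw":0,"tx":0,"ty":0,"tz":0.003,"ax":0,"ay":0,"az":0},{"jaw":0,"tx":0,"ty":0,"tz":0.005,"ax":0,"ay":0,"az":0},{"jaw":0,"tx":0,"ty":0,"tz":0.005,"ax":0,"ay":0,"az":0}]}}

```text
time: 2.9
tool_pos: [0.5946, 0.1697, 0.0776]
ee_rot: [-3.141, 0.007, -2.821]
wrist_force: [0.7, -0.1, 0.6]
width: 0.0005
```

Call:
{"fn": "step_arm", "kwargs": {"steps": [{"jaw":0,"tx":0,"ty":0,"tz":0.004,"ax":0,"ay":0,"az":0},{"jaw":0,"tx":0,"ty":0,"tz":0.006,"ax":0,"ay":0,"az":0},{"jaw":0,"tx":0,"ty":0,"tz":0.006,"ax":0,"ay":0,"az":0}]}}

```text
time: 3.2
tool_pos: [0.5948, 0.1697, 0.0713]
ee_rot: [-3.141, 0.007, -2.821]
wrist_force: [1.3, 0.4, 0.7]
width: 0.0005
```

Run:
```python
from h import *
o=get_obs();print(o["tool_pos"],o["wrist_force"],o["wrist_torque"])
p,d=snapshot("wrist");cv2.imwrite("pics/w2.png",p[...,::-1])
for n in ("top","scene"):
    d=snapshot(n)[1];W=world(d,camera_model(n))
    q=(W[...,:2]-[.5453,.1528])@np.array([[np.cos(.3177),-np.sin(.3177)],[np.sin(.3177),np.cos(.3177)]])
    print(n,[(i+1,round(float(np.nanmedian(W[...,2][(abs(q[...,0]-x)<.03)&(abs(q[...,1]-y)<.015)&(W[...,2]<.1)])),4)) for i,(x,y) in enumerate([(x,y) for x in(-.05,.05) for y in(-.06,0,.06)])])
```

```text
[0.59476387 0.16966945 0.07125514] [1.29815742 0.41366659 0.67576569] [ 0.06889193 -0.0957437   0.00846871]
top [(1, 0.0729), (2, 0.0722), (3, 0.0735), (4, 0.0731), (5, 0.0631), (6, 0.0733)]
scene [(1, 0.0739), (2, nan), (3, 0.0733), (4, 0.0737), (5, 0.0658), (6, 0.0737)]
  return np.nanmean(a, axis, out=out, keepdims=keepdims)
```

View pics/w2.png

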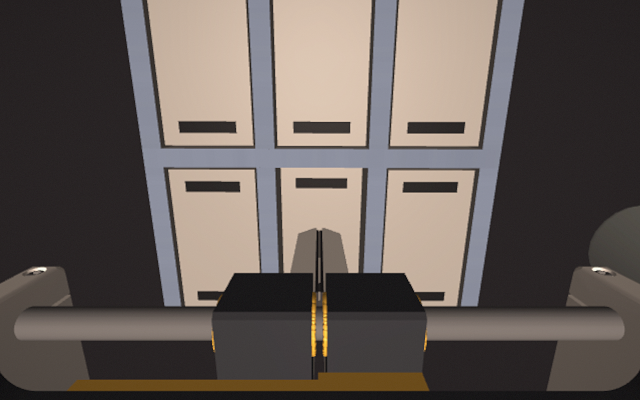

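The wrist view shows the fingertips at (320,235) in bay5, whose face sits lower than its neighbours. Depth puts bay5 at 63 mm and the readable others at 73 mm, with almost no force. Bay5 is the empty one. I lift and go above the pack.

Call:
{"fn": "step_arm", "kwargs": {"steps": [{"jaw":0,"tx":0,"ty":0,"tz":-0.05,"ax":0,"ay":0,"az":0},{"jaw":0,"tx":0,"ty":0,"tz":-0.1,"ax":0,"ay":0,"az":0},{"jaw":0.5,"tx":0,"ty":0,"tz":-0.15,"ax":0,"ay":0,"az":0},{"jaw":0.9,"tx":0.02,"ty":-0.05,"tz":-0.17,"ax":0,"ay":0,"az":0},{"jaw":0.9,"tx":0.04,"ty":-0.1,"tz":-0.17,"ax":0,"ay":0,"az":0},{"jaw":0.9,"tx":0.06,"ty":-0.15,"tz":-0.17,"ax":0,"ay":0,"az":0}]}}

```text
time: 3.95
tool_pos: [0.5848, 0.0218, 0.2426]
ee_rot: [-3.14, 0.009, -2.82]
wrist_force: [-0.1, 0.5, 0.4]
width: 0.0292
```

Run:
```python
from h import *
move(.507,-.240,.25,np.radians(35.1))
```

```text
t [ 0.1566 -0.2237 -0.0084] a [-0.0031  0.0085 -0.2906] q6 [-0.06  0.16  1.24  0.    1.74 -1.95]
```

The direct turn would bring joint 6 to −2.64, past its limit of −2.57, so I make the half turn the other way.

Call:
{"fn": "step_arm", "kwargs": {"steps": [{"jaw":0.9,"tx":0.03,"ty":-0.04,"tz":-0.008,"ax":0,"ay":0.008,"az":0.15},{"jaw":0.9,"tx":0.06,"ty":-0.08,"tz":-0.008,"ax":0,"ay":0.008,"az":0.3},{"jaw":0.9,"tx":0.09,"ty":-0.12,"tz":-0.008,"ax":0,"ay":0.008,"az":0.45},{"jaw":0.9,"tx":0.12,"ty":-0.16,"tz":-0.008,"ax":0,"ay":0.008,"az":0.6},{"jaw":0.9,"tx":0.14,"ty":-0.2,"tz":-0.008,"ax":0,"ay":0.008,"az":0.75},{"jaw":0.9,"tx":0.1566,"ty":-0.2237,"tz":-0.008,"ax":0,"ay":0.008,"az":0.9},{"jaw":0.9,"tx":0.1566,"ty":-0.2237,"tz":-0.008,"ax":0,"ay":0.008,"az":1.05},{"jaw":0.9,"tx":0.1566,"ty":-0.2237,"tz":-0.008,"ax":0,"ay":0.008,"az":1.2}]}}

```text
time: 4.75
tool_pos: [0.5061, -0.2412, 0.249]
ee_rot: [3.139, -0.003, 2.255]
wrist_force: [-0.6, 0.4, -0.6]
width: 0.0844
```

Call:
{"fn": "step_arm", "kwargs": {"steps": [{"jaw":0.9,"tx":0,"ty":0,"tz":0,"ax":0,"ay":0,"az":0.15},{"jaw":0.9,"tx":0,"ty":0,"tz":0,"ax":0,"ay":0,"az":0.3},{"jaw":0.9,"tx":0,"ty":0,"tz":0,"ax":0,"ay":0,"az":0.45},{"jaw":0.9,"tx":0,"ty":0,"tz":0,"ax":0,"ay":0,"az":0.6},{"jaw":0.9,"tx":0,"ty":0,"tz":0,"ax":0,"ay":0,"az":0.75},{"jaw":0.9,"tx":0,"ty":0,"tz":0,"ax":0,"ay":0,"az":0.9},{"jaw":0.9,"tx":0,"ty":0,"tz":0,"ax":0,"ay":0,"az":1.05},{"jaw":0.9,"tx":0,"ty":0,"tz":0,"ax":0,"ay":0,"az":1.2}]}}

```text
time: 5.55
tool_pos: [0.5057, -0.2411, 0.2484]
ee_rot: [-3.138, -0.004, 1.057]
wrist_force: [0.5, 0.8, 0.1]
width: 0.0847
```

Run:
```python
from h import *
move(.507,-.240,.20,np.radians(35.1))
```

```text
t [0.0014 0.0007 0.0484] a [-0.004  -0.0028  0.4447] q6 [-0.55  0.11  1.28  0.    1.76 -0.03]
```

Call:
{"fn": "step_arm", "kwargs": {"steps": [{"jaw":0.9,"tx":0.0014,"ty":0.0007,"tz":0.02,"ax":-0.004,"ay":-0.003,"az":0.15},{"jaw":0.9,"tx":0.0014,"ty":0.0007,"tz":0.048,"ax":-0.004,"ay":-0.003,"az":0.3},{"jaw":0.9,"tx":0.0014,"ty":0.0007,"tz":0.048,"ax":-0.004,"ay":-0.003,"az":0.445},{"jaw":0.9,"tx":0.0014,"ty":0.0007,"tz":0.048,"ax":-0.004,"ay":-0.003,"az":0.445},{"jaw":0.9,"tx":0.0014,"ty":0.0007,"tz":0.048,"ax":-0.004,"ay":-0.003,"az":0.445}]}}

```text
time: 6.05
tool_pos: [0.507, -0.2401, 0.2007]
ee_rot: [3.141, 0.0, 0.615]
wrist_force: [0.5, -0.6, 0.5]
width: 0.0847
```

Run:
```python
from h import *
c=camera_model("wrist");p,d=snapshot("wrist");cv2.imwrite("pics/w3.png",p[...,::-1])
W=world(d,c)
g=(W[...,2]>.05)&(W[...,2]<.07)&(np.hypot(W[...,0]-.507,W[...,1]+.24)<.08)
k,l,s,ce=cv2.connectedComponentsWithStats(g.astype(np.uint8));i=1+s[1:,4].argmax();P=W[l==i]
print(s[i],p[l==i].mean(0),rect(P),np.percentile(P[:,2],[5,50,95]))
move(.507,-.240,.041,np.radians(35.1))
```

```text
[ 293  150   48   84 3842] [243.38859969 241.42894326 238.46772514] (array([ 505.5, -239.8]), array([87.7, 47. ]), 35.295448303222656) [0.05839093 0.05964553 0.060785  ]
t [-1.000e-04 -4.000e-04  1.601e-01] a [ 0.0011 -0.0002  0.0023] q6 [-0.54  0.11  1.37 -0.    1.66  0.41]
```

View pics/w3.png

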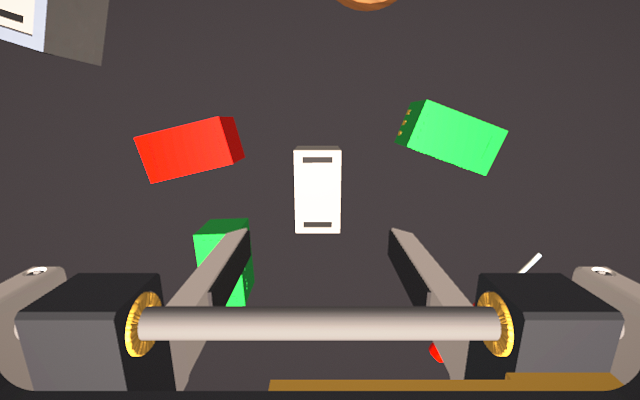

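The wrist view shows the white-grey pack at (317,190), square between the open fingers. The red block at (188,150) and the green ones at (452,137) and (222,262) are clear of the jaws. I descend and grip.

Call:
{"fn": "step_arm", "kwargs": {"steps": [{"jaw":0.9,"tx":-0.001,"ty":-0.001,"tz":0.04,"ax":0.001,"ay":0,"az":0},{"jaw":0.9,"tx":-0.001,"ty":-0.001,"tz":0.08,"ax":0.001,"ay":0,"az":0},{"jaw":0.9,"tx":-0.001,"ty":-0.001,"tz":0.12,"ax":0.001,"ay":0,"az":0},{"jaw":0.9,"tx":-0.001,"ty":-0.001,"tz":0.145,"ax":0.001,"ay":0,"az":0},{"jaw":0.9,"tx":-0.001,"ty":-0.001,"tz":0.16,"ax":0.001,"ay":0,"az":0},{"jaw":0.9,"tx":-0.001,"ty":-0.001,"tz":0.16,"ax":0.001,"ay":0,"az":0},{"jaw":0.9,"tx":-0.001,"ty":-0.001,"tz":0.16,"ax":0.001,"ay":0,"az":0}]}}

```text
time: 6.8
tool_pos: [0.507, -0.2406, 0.0427]
ee_rot: [3.139, -0.001, 0.616]
wrist_force: [0.2, -0.0, 0.5]
width: 0.0845
```

Call:
{"fn": "step_arm", "kwargs": {"steps": [{"jaw":0.4,"tx":0,"ty":0,"tz":0,"ax":0,"ay":0,"az":0},{"jaw":0.4,"tx":0,"ty":0,"tz":0,"ax":0,"ay":0,"az":0},{"jaw":0.4,"tx":0,"ty":0,"tz":0,"ax":0,"ay":0,"az":0},{"jaw":0.4,"tx":0,"ty":0,"tz":0,"ax":0,"ay":0,"az":0},{"jaw":0.4,"tx":0,"ty":0,"tz":0,"ax":0,"ay":0,"az":0},{"jaw":0.4,"tx":0,"ty":0,"tz":0,"ax":0,"ay":0,"az":0}]}}

```text
time: 7.4
tool_pos: [0.5062, -0.2394, 0.0429]
ee_rot: [-3.141, -0.001, 0.616]
wrist_force: [-3.8, 4.4, 4.3]
width: 0.0468
```

Call:
{"fn": "step_arm", "kwargs": {"steps": [{"jaw":0.4,"tx":0,"ty":0,"tz":-0.01,"ax":0,"ay":0,"az":0},{"jaw":0.4,"tx":0,"ty":0,"tz":-0.05,"ax":0,"ay":0,"az":0},{"jaw":0.4,"tx":0,"ty":0,"tz":-0.1,"ax":0,"ay":0,"az":0},{"jaw":0.4,"tx":0,"ty":0,"tz":-0.14,"ax":0,"ay":0,"az":0},{"jaw":0.4,"tx":0,"ty":0,"tz":-0.17,"ax":0,"ay":0,"az":0},{"jaw":0.4,"tx":0,"ty":0,"tz":-0.17,"ax":0,"ay":0,"az":0}]}}

```text
time: 8.0
tool_pos: [0.5085, -0.2413, 0.2188]
ee_rot: [3.131, -0.006, 0.616]
wrist_force: [-0.5, 0.3, -3.2]
width: 0.0467
```

Run:
```python
from h import *
c=np.array([.5453,.1528]);b=c+.05*np.array([np.cos(.3177),np.sin(.3177)]);print(b)
move(b[0],b[1],.2,.3177)
c=camera_model("wrist");p,d=snapshot("wrist");W=world(d,c);o=get_obs();print(o["width"],o["tool_pos"])
T=R.from_euler('xyz',o["ee_rot"]);Q=T.inv().apply((W-o["tool_pos"]).reshape(-1,3)).reshape(W.shape)
g=(abs(Q[...,0])<.06)&(abs(Q[...,1])<.03)&(Q[...,2]<.01)&(Q[...,2]>-.04)
k,l,s,ce=cv2.connectedComponentsWithStats(g.astype(np.uint8));i=1+s[1:,4].argmax();P=Q[l==i]
print(s[i],"in tool",rect(P),np.percentile(P,[1,50,99],axis=0).round(4))
A=np.c_[P[:,:2],np.ones(len(P))];print("top plane slopes",np.linalg.lstsq(A,P[:,2],rcond=None)[0].round(4))
cv2.imwrite("pics/w4.png",p[...,::-1])
```

```text
[0.59279782 0.16841912]
t [ 0.3053 -0.2861  0.0176] a [ 0.0093 -0.007   0.2979] q6 [-0.54  0.11  1.34  0.    1.68  0.41]
0.04673624394273678 [ 0.50720999 -0.24059019  0.21497063]
[  251   171   127   136 13070] in tool (array([7.7, 0. ]), array([72.3, 60. ]), -0.23950958251953125) [[-0.027  -0.0277 -0.0373]
 [ 0.0101  0.0018 -0.0205]
 [ 0.0436  0.0276  0.0048]]
top plane slopes [ 0.073   0.0006 -0.0209]
```

Call:
{"fn": "step_arm", "kwargs": {"steps": [{"jaw":0.4,"tx":0.035,"ty":-0.033,"tz":0.005,"ax":0.009,"ay":-0.007,"az":0.04},{"jaw":0.4,"tx":0.07,"ty":-0.066,"tz":0.005,"ax":0.009,"ay":-0.007,"az":0.08},{"jaw":0.4,"tx":0.105,"ty":-0.1,"tz":0.005,"ax":0.009,"ay":-0.007,"az":0.12},{"jaw":0.4,"tx":0.14,"ty":-0.133,"tz":0.005,"ax":0.009,"ay":-0.007,"az":0.16},{"jaw":0.4,"tx":0.175,"ty":-0.166,"tz":0.005,"ax":0.009,"ay":-0.007,"az":0.2},{"jaw":0.4,"tx":0.21,"ty":-0.2,"tz":0.005,"ax":0.009,"ay":-0.007,"az":0.24},{"jaw":0.4,"tx":0.245,"ty":-0.23,"tz":0.005,"ax":0.009,"ay":-0.007,"az":0.28},{"jaw":0.4,"tx":0.28,"ty":-0.262,"tz":0.005,"ax":0.009,"ay":-0.007,"az":0.298}]}}

```text
time: 8.85
tool_pos: [0.5834, 0.1365, 0.2052]
ee_rot: [-3.137, 0.01, 0.316]
wrist_force: [-0.6, -0.7, -4.6]
width: 0.0468
```

Run:
```python
from h import *
move(.5928,.1684,.165,.3177)
```

```text
t [ 0.0193 -0.0272  0.0402] a [-0.0051  0.0103 -0.0015] q6 [0.13 0.21 1.25 0.   1.69 1.39]
```

Call:
{"fn": "step_arm", "kwargs": {"steps": [{"jaw":0.4,"tx":0.019,"ty":-0.027,"tz":0.02,"ax":-0.005,"ay":0.01,"az":-0.001},{"jaw":0.4,"tx":0.019,"ty":-0.027,"tz":0.04,"ax":-0.005,"ay":0.01,"az":-0.001},{"jaw":0.4,"tx":0.019,"ty":-0.027,"tz":0.04,"ax":-0.005,"ay":0.01,"az":-0.001},{"jaw":0.4,"tx":0.019,"ty":-0.027,"tz":0.04,"ax":-0.005,"ay":0.01,"az":-0.001},{"jaw":0.4,"tx":0.019,"ty":-0.027,"tz":0.04,"ax":-0.005,"ay":0.01,"az":-0.001}]}}

```text
time: 9.35
tool_pos: [0.5928, 0.1672, 0.1653]
ee_rot: [3.141, -0.0, 0.316]
wrist_force: [-0.0, -1.2, -3.3]
width: 0.0468
```

Run:
```python
from h import *
move(.5928,.1684,.119,.3177)
c=camera_model("wrist");p,d=snapshot("wrist");cv2.imwrite("pics/w5.png",p[...,::-1])
o=get_obs();W=world(d,c);T=R.from_euler('xyz',o["ee_rot"]);Q=T.inv().apply((W-o["tool_pos"]).reshape(-1,3)).reshape(W.shape)
print(o["tool_pos"],o["ee_rot"])
# pack top: ahead of fingers (tool x beyond pads)
for sgn in(1,-1):
    g=(sgn*Q[...,0]>.015)&(abs(Q[...,0])<.06)&(abs(Q[...,1])<.03)&(abs(Q[...,2]+.017)<.006)
    P=Q[g]
    if len(P)>50:
        A=np.c_[P[:,:2],np.ones(len(P))];print(sgn,len(P),np.percentile(P,[1,50,99],axis=0).round(4).tolist(),rect(P),"slopes",np.linalg.lstsq(A,P[:,2],rcond=None)[0].round(4))
```

```text
t [ 0.0003 -0.0011  0.0463] a [ 0.0003 -0.     -0.0018] q6 [ 0.18  0.25  1.28 -0.    1.61  1.44]
[0.59319196 0.16721806 0.16613827] [ 3.14126099e+00 -1.44827539e-03  3.15683512e-01]
1 4953 [[0.0152, -0.0223, -0.0173], [0.0299, 0.0005, -0.0158], [0.043, 0.0238, -0.0131]] (array([29.1,  0.8]), array([47.2, 28.2]), -89.99997057497058) slopes [ 0.013   0.0019 -0.0161]
-1 1854 [[-0.0286, -0.0222, -0.0172], [-0.0216, 0.0005, -0.0158], [-0.0152, 0.0238, -0.0145]] (array([-22. ,   0.8]), array([47. , 14.2]), -89.63764160871506) slopes [-0.0113  0.0001 -0.016 ]
```

View pics/w5.png

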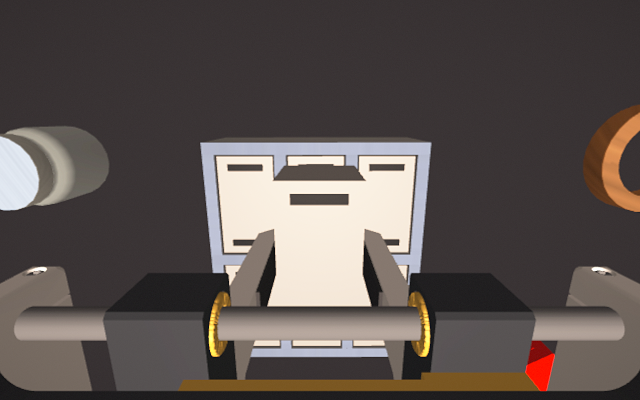

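The wrist view shows the pack at (318,230), square and level over bay5. In the tool frame it is within 1 mm of centre. I lower it into the mouth.

Call:
{"fn": "step_arm", "kwargs": {"steps": [{"jaw":0.4,"tx":0.0005,"ty":-0.001,"tz":0.02,"ax":0,"ay":0,"az":-0.002},{"jaw":0.4,"tx":0.0005,"ty":-0.001,"tz":0.035,"ax":0,"ay":0,"az":-0.002},{"jaw":0.4,"tx":0.0005,"ty":-0.001,"tz":0.044,"ax":0,"ay":0,"az":-0.002},{"jaw":0.4,"tx":0.0005,"ty":-0.001,"tz":0.049,"ax":0,"ay":0,"az":-0.002},{"jaw":0.4,"tx":0.0005,"ty":-0.001,"tz":0.053,"ax":0,"ay":0,"az":-0.002},{"jaw":0.4,"tx":0.0005,"ty":-0.001,"tz":0.056,"ax":0,"ay":0,"az":-0.002},{"jaw":0.4,"tx":0.0005,"ty":-0.001,"tz":0.056,"ax":0,"ay":0,"az":-0.002}]}}

```text
time: 10.1
tool_pos: [0.5936, 0.1682, 0.1119]
ee_rot: [3.141, -0.003, 0.318]
wrist_force: [-2.4, -1.3, 1.9]
width: 0.0469
```

Call:
{"fn": "step_arm", "kwargs": {"steps": [{"jaw":0.4,"tx":-0.0005,"ty":0,"tz":0.003,"ax":0,"ay":0,"az":0},{"jaw":0.4,"tx":-0.0005,"ty":0,"tz":0.006,"ax":0,"ay":0,"az":0},{"jaw":0.4,"tx":-0.0005,"ty":0,"tz":0.008,"ax":0,"ay":0,"az":0},{"jaw":0.4,"tx":-0.0005,"ty":0,"tz":0.008,"ax":0,"ay":0,"az":0}]}}

```text
time: 10.5
tool_pos: [0.5939, 0.1684, 0.1115]
ee_rot: [3.14, -0.008, 0.318]
wrist_force: [-10.8, -1.1, 20.2]
width: 0.0468
```

Run:
```python
from h import *
o=get_obs();print(o["tool_pos"],o["wrist_force"],o["wrist_torque"],o["ee_rot"])
c=camera_model("wrist");p,d=snapshot("wrist")
W=world(d,c);T=R.from_euler('xyz',o["ee_rot"]);Q=T.inv().apply((W-o["tool_pos"]).reshape(-1,3)).reshape(W.shape)
g=(Q[...,0]>.015)&(abs(Q[...,0])<.06)&(abs(Q[...,1])<.03)&(abs(Q[...,2]+.017)<.008)
P=W[g];print(rect(Q[g]),np.percentile(Q[g],[1,50,99],axis=0).round(4).tolist(),"top z",np.percentile(P[:,2],[5,50,95]))
p2,d2=snapshot("scene");cv2.imwrite("pics/s6.png",cv2.resize(p2[150:310,300:480,::-1],None,fx=4,fy=3.7))
```

```text
[0.59392143 0.16844682 0.11148687] [-10.76451403  -1.07430554  20.24342997] [-0.77488538  2.1855135  -0.07641279] [ 3.13954515 -0.0080653   0.31819476]
(array([29.2,  0.9]), array([47.2, 28.4]), 89.99425506591797) [[0.0154, -0.0221, -0.018], [0.0302, 0.0012, -0.0165], [0.0432, 0.0239, -0.011]] top z [0.12687359 0.12823422 0.12928398]
```

The pack is blocked with its shoulder at rim height (20 N), about 1–2 mm off. I lift it and measure the tray from this side.

Call:
{"fn": "step_arm", "kwargs": {"steps": [{"jaw":0.4,"tx":0,"ty":0,"tz":-0.02,"ax":0,"ay":-0.005,"az":0},{"jaw":0.4,"tx":0,"ty":0,"tz":-0.05,"ax":0,"ay":-0.007,"az":0},{"jaw":0.4,"tx":0,"ty":0,"tz":-0.05,"ax":0,"ay":-0.007,"az":0},{"jaw":0.4,"tx":0,"ty":0,"tz":-0.05,"ax":0,"ay":-0.007,"az":0},{"jaw":0.4,"tx":0,"ty":0,"tz":-0.05,"ax":0,"ay":-0.007,"az":0}]}}

```text
time: 11.1
tool_pos: [0.5925, 0.1683, 0.1588]
ee_rot: [3.14, 0.003, 0.318]
wrist_force: [-0.5, -0.8, -4.1]
width: 0.0468
```

Run:
```python
from h import *
o=get_obs();c=camera_model("wrist");p,d=snapshot("wrist");W=world(d,c)
print(o["tool_pos"],o["ee_rot"],o["wrist_force"])
def q(W,c0=(.5453,.1528),a=.3177):
    return (W[...,:2]-c0)@np.array([[np.cos(a),-np.sin(a)],[np.sin(a),np.cos(a)]])
t=q(W);m=(W[...,2]>.066)&(W[...,2]<.085)&(abs(t[...,0])<.12)&(abs(t[...,1])<.11)
P=t[m];print(rect(W[m]),len(P),"x ext",np.percentile(P[:,0],[.1,99.9])*1e3,"y ext",np.percentile(P[:,1],[.1,99.9])*1e3)
# per-row edges
for lo,hi in((-.09,-.05),(-.05,0)):
    s=P[(P[:,0]>lo)&(P[:,0]<hi)];print(lo,s[:,1].min(),s[:,1].max())
T=R.from_euler('xyz',o["ee_rot"]);Q=T.inv().apply((W-o["tool_pos"]).reshape(-1,3)).reshape(W.shape)
g=(Q[...,0]>.015)&(abs(Q[...,0])<.06)&(abs(Q[...,1])<.03)&(abs(Q[...,2]+.017)<.006)
s=t[g];print("pack in tray mm: x max",s[:,0].max()*1e3,"y",np.array([s[:,1].min(),s[:,1].max()])*1e3, "rect",rect(W[g]),"z",np.median(W[g][:,2]))
print("tcp in tray",q(np.array(o["tool_pos"]))*1e3)
# other cams: tray and pack-top from one picture
for n in("top","scene"):
    W=world(snapshot(n)[1],camera_model(n));t=q(W)
    m=(W[...,2]>.066)&(W[...,2]<.09)&(abs(t[...,0])<.13)&(abs(t[...,1])<.12);print(n,rect(W[m]),"x",np.percentile(t[m][:,0],[.2,99.8])*1e3,"y",np.percentile(t[m][:,1],[.2,99.8])*1e3)
cv2.imwrite("pics/w6.png",p[...,::-1])
```

```text
[0.59247174 0.1682505  0.15878176] [3.14008880e+00 2.70069637e-03 3.18221661e-01] [-0.46816689 -0.76555702 -4.12758175]
(array([543.4, 153.1]), array([211.7, 190.8]), 18.16425895690918) 20737 x ext [-106.70475389  104.03901115] y ext [-94.05928887  95.83329086]
-0.09 -0.06413767173878476 0.06253759350016758
-0.05 -0.0943475822875582 0.09601495203172916
pack in tray mm: x max 93.10891602070046 y [-24.53455263  22.74271247] rect (array([620.5, 176.6]), array([47.3, 28.4]), -71.79032135009766) z 0.1752918664068043
tcp in tray [49.6375593  -0.05831967]
top (array([546.1, 152.4]), array([210.3, 190.3]), 18.175674438476562) x [-104.41490106  104.47386233] y [-95.6454514   93.92900715]
scene (array([544.5, 153.5]), array([216.3, 190.2]), 18.38404083251953) x [-105.23966524  106.18458386] y [-93.57151151  95.81733751]
```

View pics/w6.png

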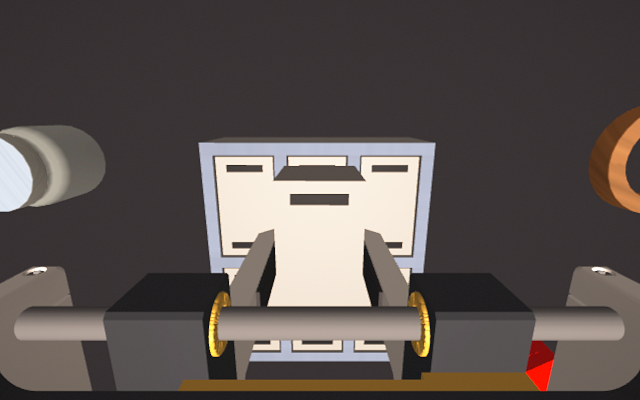

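The same-view comparison says the pack should go about 1 mm toward −x and 1.5 mm toward +y in tray axes. The blocked forces agree (−x push, contact on the −y side). I lower again with that correction.

Call:
{"fn": "step_arm", "kwargs": {"steps": [{"jaw":0.4,"tx":-0.001,"ty":-0.0015,"tz":0.015,"ax":0,"ay":0.003,"az":0},{"jaw":0.4,"tx":-0.001,"ty":-0.0015,"tz":0.03,"ax":0,"ay":0.003,"az":0},{"jaw":0.4,"tx":-0.001,"ty":-0.0015,"tz":0.038,"ax":0,"ay":0.003,"az":0},{"jaw":0.4,"tx":-0.001,"ty":-0.0015,"tz":0.043,"ax":0,"ay":0.003,"az":0},{"jaw":0.4,"tx":-0.001,"ty":-0.0015,"tz":0.047,"ax":0,"ay":0.003,"az":0},{"jaw":0.4,"tx":-0.001,"ty":-0.0015,"tz":0.051,"ax":0,"ay":0.003,"az":0},{"jaw":0.4,"tx":-0.001,"ty":-0.0015,"tz":0.053,"ax":0,"ay":0.003,"az":0},{"jaw":0.4,"tx":-0.001,"ty":-0.0015,"tz":0.053,"ax":0,"ay":0.003,"az":0}]}}

```text
time: 12.05
tool_pos: [0.5913, 0.1692, 0.1062]
ee_rot: [3.14, -0.001, 0.318]
wrist_force: [0.2, -0.3, -3.0]
width: 0.0467
```

Run:
```python
from h import *
o=get_obs();print(o["tool_pos"],o["ee_rot"],o["wrist_force"],o["wrist_torque"])
```

```text
[0.59134384 0.16923045 0.10619702] [ 3.13992329e+00 -1.08147133e-03  3.18106528e-01] [ 0.21077951 -0.34628073 -2.99393651] [-0.03564056  0.12792286 -0.07289203]
```

It is in and free of side force. I lower it until the fingertips are just above the rim.

Call:
{"fn": "step_arm", "kwargs": {"steps": [{"jaw":0.4,"tx":0,"ty":0,"tz":0.005,"ax":0,"ay":0,"az":0},{"jaw":0.4,"tx":0,"ty":0,"tz":0.01,"ax":0,"ay":0,"az":0},{"jaw":0.4,"tx":0,"ty":0,"tz":0.014,"ax":0,"ay":0,"az":0},{"jaw":0.4,"tx":0,"ty":0,"tz":0.017,"ax":0,"ay":0,"az":0},{"jaw":0.4,"tx":0,"ty":0,"tz":0.018,"ax":0,"ay":0,"az":0},{"jaw":0.4,"tx":0,"ty":0,"tz":0.018,"ax":0,"ay":0,"az":0}]}}

```text
time: 12.65
tool_pos: [0.5913, 0.1692, 0.0879]
ee_rot: [3.14, -0.001, 0.318]
wrist_force: [1.5, -0.2, -3.2]
width: 0.0469
```

Call:
{"fn": "step_arm", "kwargs": {"steps": [{"jaw":0.65,"tx":0,"ty":0,"tz":0,"ax":0,"ay":0,"az":0},{"jaw":0.65,"tx":0,"ty":0,"tz":0,"ax":0,"ay":0,"az":0},{"jaw":0.65,"tx":0,"ty":0,"tz":0,"ax":0,"ay":0,"az":0},{"jaw":0.65,"tx":0,"ty":0,"tz":0,"ax":0,"ay":0,"az":0},{"jaw":0.65,"tx":0,"ty":0,"tz":-0.03,"ax":0,"ay":0,"az":0},{"jaw":0.65,"tx":0,"ty":0,"tz":-0.07,"ax":0,"ay":0,"az":0},{"jaw":0.3,"tx":0,"ty":0,"tz":-0.1,"ax":0,"ay":0,"az":0},{"jaw":0,"tx":0,"ty":0,"tz":-0.1,"ax":0,"ay":0,"az":0}]}}

```text
time: 13.45
tool_pos: [0.594, 0.1699, 0.1948]
ee_rot: [3.138, -0.013, 0.318]
wrist_force: [0.1, 0.5, 0.7]
width: 0.0487
```

```bash
cat > chk.py <<'E'
from h import *
o=get_obs();print(o["tool_pos"],o["width"],o["wrist_force"],o["time"])
for n in ("top","scene","wrist"):
    c=camera_model(n);p,d=snapshot(n);W=world(d,c)
    q=(W[...,:2]-[.5453,.1528])@np.array([[np.cos(.3177),-np.sin(.3177)],[np.sin(.3177),np.cos(.3177)]])
    r=[]
    for x in(-.05,.05):
        for y in(-.06,0,.06):
            z=W[...,2][(abs(q[...,0]-x)<.038)&(abs(q[...,1]-y)<.018)&(W[...,2]<.12)]
            r.append((len(z),np.round(np.percentile(z,[5,50,95])*1e3,1).tolist() if len(z)else 0))
    print(n,r);cv2.imwrite(f"pics/chk_{n}.png",p[...,::-1])
E
python3 chk.py
```

```text
[0.59398256 0.16993761 0.19475624] 0.04866838713056715 [0.06055174 0.49718575 0.74568792] 13.45
top [(316, [69.2, 72.7, 76.0]), (317, [69.0, 72.8, 75.8]), (24, [70.1, 72.3, 74.5]), (270, [69.3, 72.8, 76.4]), (247, [69.2, 73.0, 76.1]), (0, 0)]
scene [(230, [71.2, 73.7, 76.2]), (211, [70.6, 73.5, 76.4]), (184, [70.3, 73.9, 77.0]), (272, [70.6, 73.7, 76.2]), (282, [70.9, 73.7, 76.3]), (283, [70.8, 73.6, 76.4])]
wrist [(139, [71.6, 72.6, 73.6]), (1689, [71.5, 72.5, 73.6]), (141, [71.3, 72.5, 73.5]), (2912, [71.5, 72.6, 73.8]), (2967, [71.5, 72.6, 73.8]), (2904, [71.5, 72.6, 73.8])]
```

Bay5's top is at 73 mm like the others. One light press will confirm that it is solid and home.

Call:
{"fn": "step_arm", "kwargs": {"steps": [{"jaw":0,"tx":0,"ty":0,"tz":0,"ax":0,"ay":0.01,"az":0},{"jaw":0,"tx":0,"ty":0,"tz":0.04,"ax":0,"ay":0.01,"az":0},{"jaw":0,"tx":0,"ty":0,"tz":0.07,"ax":0,"ay":0.01,"az":0},{"jaw":0,"tx":0,"ty":0,"tz":0.095,"ax":0,"ay":0.01,"az":0},{"jaw":0,"tx":0,"ty":0,"tz":0.107,"ax":0,"ay":0.01,"az":0},{"jaw":0,"tx":0,"ty":0,"tz":0.112,"ax":0,"ay":0.01,"az":0},{"jaw":0,"tx":0,"ty":0,"tz":0.117,"ax":0,"ay":0.01,"az":0},{"jaw":0,"tx":0,"ty":0,"tz":0.117,"ax":0,"ay":0.01,"az":0}]}}

```text
time: 14.4
tool_pos: [0.5881, 0.1685, 0.0809]
ee_rot: [3.14, -0.007, 0.319]
wrist_force: [-23.1, -4.8, 44.3]
width: 0.0004
```

Call:
{"fn": "step_arm", "kwargs": {"steps": [{"jaw":0,"tx":0,"ty":0,"tz":-0.04,"ax":0,"ay":0,"az":0},{"jaw":0,"tx":0,"ty":0,"tz":-0.09,"ax":0,"ay":0,"az":0},{"jaw":0,"tx":-0.05,"ty":0,"tz":-0.14,"ax":0,"ay":0,"az":0},{"jaw":0,"tx":-0.1,"ty":0,"tz":-0.18,"ax":0,"ay":0,"az":0},{"jaw":0,"tx":-0.15,"ty":0,"tz":-0.18,"ax":0,"ay":0,"az":0},{"jaw":0,"tx":-0.15,"ty":0,"tz":-0.18,"ax":0,"ay":0,"az":0}]}}

```text
time: 15.0
tool_pos: [0.4422, 0.1209, 0.2612]
ee_rot: [3.139, -0.009, 0.319]
wrist_force: [0.1, 0.1, -0.4]
width: 0.0002
```

```bash
python3 chk.py
```

```text
[0.4422221  0.12091644 0.26122762] 0.00017402837094509952 [ 0.0534409   0.13120273 -0.38095119] 15.0
top [(219, [69.5, 72.9, 76.5]), (230, [69.2, 72.9, 75.9]), (0, 0), (305, [69.0, 72.8, 76.4]), (311, [69.5, 72.7, 76.2]), (192, [69.1, 72.6, 76.1])]
scene [(233, [70.8, 73.5, 76.5]), (233, [70.6, 73.6, 76.5]), (244, [70.8, 73.8, 76.8]), (272, [71.1, 73.7, 76.6]), (278, [71.1, 73.7, 75.8]), (282, [71.0, 73.6, 76.5])]
wrist [(2170, [71.4, 72.7, 74.1]), (2165, [71.4, 72.7, 74.0]), (2167, [71.5, 72.7, 74.0]), (2587, [71.5, 72.8, 74.2]), (2595, [71.5, 72.8, 74.2]), (2602, [71.5, 72.8, 74.1])]
```

View pics/chk_scene.png

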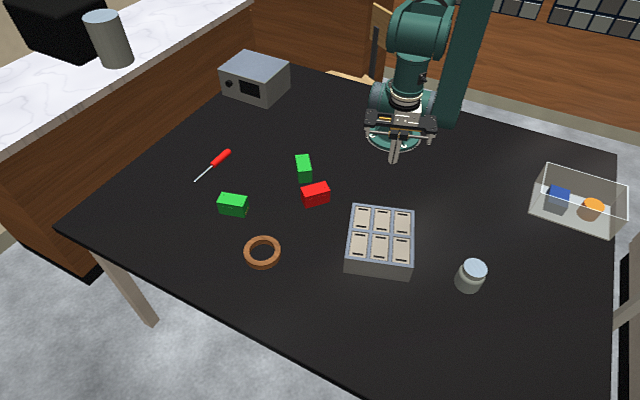

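The scene view shows the grey pack gone from (275,187). All six bay faces are level in the tray at (380,240), and the bystanders and look-alikes have not moved. The arm is clear of everything.

```bash
python3 -c "
from bench import *
close_job()"
```

```text
the job is handed in; nothing more can be done
```

The spare grey pack is in bay5, upright and pushed home, and I handed the job in at about 15 s.

- **Finding the bay:** I pressed bay5 first. Its shutter gave about 10 mm with almost no force, so I did not press the other five.
- **Inserting:** The first try stopped on the rim at about 20 N, some 1–2 mm off. I lifted, measured again and moved the pack 1 mm and 1.5 mm. It then went in with no side force.
- **Last checks:** The pack's top reads level with the other bays to within about 0.3 mm in all three camera views (bay3 was hidden in the last top view). A press on it met something solid at 73 mm height. That press reached 44 N at the fingertips, firmer than intended but well under the 120 N wrist limit.
- **Everything else:** In the last picture the tape, jar, screwdriver and the red and green look-alikes look unmoved, and the arm is clear of everything.

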